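# Tip a scoop of hazelnuts into their compartment of a nut drawer

### The arm

A 7-joint arm with a two-finger parallel gripper is mounted at the origin on a cart in front of the work surface, level with it; the furniture and walls round the work are solid. World frame = base frame: x ahead of the robot, y to its left, z up, the work surface at z = 0. Lengths are in mm, angles in rad, forces in N, time in s.
With the tool pointing down it reaches from about 400 to 875 mm from the base axis. Payload 4.4 kg.
Tool frame: the origin (TCP) lies at the very end of the fingers, on their centre line; the grasp point (between the pads) lies 19 mm behind it; z points along the fingers, y is the line along which they close (so a half turn about z gives the same grasp; the last joint's range is limited). The gripper opens to 85 mm and grips with 20 to 120 N. Pads are 22 mm wide; open, the fingers measure 114 mm over their backs; the gripper's body (76 mm by 85 mm) begins 54 mm behind the grasp point. The pads swing forward as they close: fully open they stand 13 mm farther back than shut.
Start: joints at [1.108, 0.628, 0.038, 1.517, -0.027, 0.996, -0.02], TCP at [251.233, -599.5, 231.313] pointing down, gripper open.
Joint ranges: [-3.06, 3.06], [-0.37, 2.12], [-1.25, 1.32], [0.18, 2.47], [-1.1, 4.24], [0.23, 1.98], [-2.94, 2.94]. Speed limits (rad/s): [2.57, 2.57, 3.14, 3.14, 3.14, 3.14, 3.14].

### API

Orientations are given as [roll, pitch, yaw] about the fixed x, y, z axes, in that order (R = Rz(yaw) Ry(pitch) Rx(roll)).
In Python, from cell import sensors, get_image, camera_params, order gives the robot as it stands.
- The arm moves only by the shell command python3 -m inch 'ROWS' [OPENING]. ROWS is JSON, a list that holds one entry, the list of rows, each a list of 4 numbers: the shift along the tool's x, y, z in cm, then the turn about the tool's z in degrees. A call has 1 to 8 rows; each row is the pose to reach, as a shift and turn from the pose commanded when the call began, along the tool's axes at that moment; what a row does not reach only later rows make up. A row lasts 1/12 s, in which the tool goes at most 41.7 mm and 7.16 degrees, less where a joint would pass 70% of its speed; a pose out of reach is approached as far as the arm can. A call with a gripper value outside its range is refused whole. OPENING is the finger opening in cm, from 0 to 8.54, set as the call begins (- or left out, the last holds). The fingers move at their own pace and stop on an object; the grip force is fixed at half the most. Time passes only in rows, so rows that repeat a pose let the fingers close. It gives the time, the measured TCP pose, the force, the opening and the grip force at its end, in the units of the state.
- sensors.read_state(): the state, without advancing time (a new reading comes with each control period).
- get_image(name): name is "scene" or "top" or "wrist"; returns the picture (420x560x3 uint8, blue, green, red); there is no depth.
- camera_params(name): a dict with "mtx" (3x3 intrinsics, pixels), "rvec" (rotation vector, rad) and "tvec" (3), from world to camera coordinates, as OpenCV has them. Camera axes: x right, y down, z forward; pixel columns grow to the right and rows downward; lengths in mm; the calibration is good to about 2 mm. A picture is of the moment at which its call begins: read the wrist's pose just before it. camera_params takes no time and is no camera call; for the wrist camera it gives the pose at the moment of the call.
- order.finish_job(): hands the job in; it is judged then, once.
The state is a dict: "clock": time; "qpos": joint angles; "qd": joint speeds; "tau": joint torques, N m; "eef_pos": TCP position; "tool_rot": TCP orientation; "force": force on the tool from outside, world axes, zero at the start; "torque": the same for the moment, N m; "width": finger opening in mm; "gripper_force": force on a finger pad.
Only numpy, scipy, OpenCV 4.12 (cv2) and the standard library are available. Lean on these libraries where they do the work, as an engineer would, in place of code of your own. Each camera call takes 0.05 s, during which the arm holds its last target. There are 200 camera calls.

### The job

Pull open the drawer of the low wooden nut box on the stove and tip all five hazelnuts out of the steel scoop into the one compartment that already holds a hazelnut, so that every hazelnut ends up there and no other kind of nut does. Then set the empty scoop down flat on the stove top and push the drawer fully shut, with all the nuts inside. Do not knock or move the jam jar, the spice jar or the salt shaker standing near.

Things in the scene. Friction and masses are not known exactly. Their poses are not given: they have to be found in the camera images.
- nut_box: Low box of pale wood fixed on the stove top, 178 mm deep (x), 170 mm wide (y), 67 mm high, with one drawer whose front faces the box's own -x. Origin at the underside, below the middle of the box; +x towards its rear, z up. The front face of the shut drawer lies at x = -0.0945 and spans z 0.006 to 0.056; the lid board overhangs it by 1 mm.
- drawer (a joint): How far the drawer is pulled out, in m, along the box's own -x: 0 shut, 0.138 fully out (all compartments open from above). Starts 0 to 8 mm ajar, slides with about 1.5 N of friction, stays where left. Divided 2 x 2 into compartments 62 x 62 mm, 37 mm deep, by dividers 4 mm thick; sides, rear and dividers end 53 mm above the stove top, the front panel 56 mm.
- pull_bar (a point): Middle of the drawer's pull: a round steel bar, 9 mm thick, 96 mm long along the box's y, on two posts 38 mm either side of the middle. It stands 35 mm in front of the drawer's front face (30 mm free behind the bar), 38 mm above the stove top, and moves with the drawer. Axes as the nut box's.
- cell_front_left (a point): Drawer compartment nearest the pull, on the box's +y side; origin on the middle of the compartment's floor; x points from the drawer's front to its rear, z up
- cell_front_right (a point): Drawer compartment nearest the pull, on the box's -y side; origin on the middle of the compartment's floor; x points from the drawer's front to its rear, z up
- cell_rear_left (a point): Drawer compartment at the rear, on the box's +y side; origin on the middle of the compartment's floor; x points from the drawer's front to its rear, z up
- cell_rear_right (a point): Drawer compartment at the rear, on the box's -y side; origin on the middle of the compartment's floor; x points from the drawer's front to its rear, z up
- drawer_middle (a point): Middle of the drawer's floor, where the two dividers cross; 16 mm above the stove top; moves with the drawer. Axes as the nut box's.
- scoop: Flat-bottomed steel scoop, about 0.16 kg, standing on the stove top. Origin under the bowl; +x points out of its open mouth, -x along the handle, z up. Bowl x -0.043 to 0.045, 55 mm wide at the rear, 48 mm at the mouth; rear wall 36 mm high, sides falling to 13 mm at the mouth. Floor 2.4 mm thick, rising 3 mm over the last 25 mm. Nuts slide out when it is tipped mouth-down by 30 to 50 degrees.
- scoop_lip (a point): Middle of the scoop's open mouth edge, on the upper side of the floor: (0.045, 0, 0.0054) in the scoop's frame. Axes as the scoop's.
- scoop_handle (a point): Middle of the scoop's handle: (-0.102, 0, 0.034) in the scoop's frame; the handle is a level bar along the scoop's x, 88 mm long, 18 mm wide (y) and 14 mm thick. Axes as the scoop's.
- hazelnut_in_drawer: The hazelnut that already lies in one of the four compartments: like those in the scoop. It shows which compartment is meant. Origin at its centre.
- walnut: Walnut, round and pale, 32 mm long and 30 mm thick, alone in another compartment. Origin at its centre.
- pecan: Pecan in its shell, slim and dark, 40 x 18 mm, alone in another compartment. Origin at its centre.
- chestnut: Chestnut, dark dome on a flat pale base, 33 mm wide and 25 mm high, alone in another compartment. Origin at about its centre.
- stove_pots: Two aluminium pots fixed at the back of the stove top, not part of the job but in the way of a low hand. In this frame (axes as the world's) the large pot's middle lies at (-0.088, -0.083), radius 125 mm, rim 105 mm above the stove, with two side handles reaching 155 mm out; the small one's at (-0.037, 0.147), radius 92 mm, rim 91 mm, its long handle pointing away.
- jam_jar: Jam jar with a yellow lid, 64 x 69 x 88 mm, bystander. Origin at its underside.
- spice_b: Spice jar with a dark lid, 44 mm across and 96 mm high, bystander. Origin at its underside.
- salt_shaker: Salt shaker with a grey dome, 44 mm across and 90 mm high, bystander. Origin at its underside.
- hazelnut_1: One of the five hazelnuts in the scoop: round with a blunt point, 20 mm across, 21 mm long, 10 g. Origin at its centre.
- hazelnut_2: One of the five hazelnuts in the scoop: round with a blunt point, 20 mm across, 21 mm long, 10 g. Origin at its centre.
- hazelnut_3: One of the five hazelnuts in the scoop: round with a blunt point, 20 mm across, 21 mm long, 10 g. Origin at its centre.
- hazelnut_4: One of the five hazelnuts in the scoop: round with a blunt point, 20 mm across, 21 mm long, 10 g. Origin at its centre.
- hazelnut_5: One of the five hazelnuts in the scoop: round with a blunt point, 20 mm across, 21 mm long, 10 g. Origin at its centre.

How it is judged (in metres and radians):
On the way, in this order (a step that is already met when the one before it is completed fails the run):
1. the drawer is pulled open (at least 60 mm) (value of joint drawer above 0.06 m), for 0.1 s.
2. all five hazelnuts from the scoop lie with the sixth in its compartment ((distance between each of hazelnut_1, hazelnut_2, hazelnut_3, hazelnut_4, hazelnut_5, hazelnut_in_drawer and cell_front_left below 0.0435 m or distance between each of hazelnut_1, hazelnut_2, hazelnut_3, hazelnut_4, hazelnut_5, hazelnut_in_drawer and cell_front_right below 0.0435 m or distance between each of hazelnut_1, hazelnut_2, hazelnut_3, hazelnut_4, hazelnut_5, hazelnut_in_drawer and cell_rear_left below 0.0435 m or distance between each of hazelnut_1, hazelnut_2, hazelnut_3, hazelnut_4, hazelnut_5, hazelnut_in_drawer and cell_rear_right below 0.0435 m)), for 0.3 s.
At the end, for the whole second after the job is handed in: Drawer shut (within 6 mm); all six hazelnuts in the one compartment that held the first, none riding on a wall; walnut, pecan and chestnut in the drawer but not in that compartment; scoop flat on its bottom on the stove top (tilt under 0.15 rad); all at rest (value of joint drawer below 0.006 m and ((distance between each of hazelnut_1, hazelnut_2, hazelnut_3, hazelnut_4, hazelnut_5, hazelnut_in_drawer and cell_front_left below 0.0435 m and distance between each of walnut, pecan, chestnut and cell_front_left above 0.0435 m) or (distance between each of hazelnut_1, hazelnut_2, hazelnut_3, hazelnut_4, hazelnut_5, hazelnut_in_drawer and cell_front_right below 0.0435 m and distance between each of walnut, pecan, chestnut and cell_front_right above 0.0435 m) or (distance between each of hazelnut_1, hazelnut_2, hazelnut_3, hazelnut_4, hazelnut_5, hazelnut_in_drawer and cell_rear_left below 0.0435 m and distance between each of walnut, pecan, chestnut and cell_rear_left above 0.0435 m) or (distance between each of hazelnut_1, hazelnut_2, hazelnut_3, hazelnut_4, hazelnut_5, hazelnut_in_drawer and cell_rear_right below 0.0435 m and distance between each of walnut, pecan, chestnut and cell_rear_right above 0.0435 m)) and height (world z) of scoop between -0.004 and 0.008 m and angle between scoop's own z axis and vertical below 0.15 rad and distance between each of walnut, pecan, chestnut and drawer_middle below 0.083 m and linear speed of each of hazelnut_1, hazelnut_2, hazelnut_3, hazelnut_4, hazelnut_5, hazelnut_in_drawer, walnut, pecan, chestnut, scoop below 0.03 m/s); the robot touches nothing.
It fails at once if the jam jar is knocked or moved (more than 25 mm, or tilted more than 0.35 rad) (distance of jam_jar from where it was at the start of the episode above 0.025 m or angle between jam_jar's own z axis and vertical above 0.35 rad).
It fails at once if the spice jar is knocked or moved (more than 25 mm, or tilted more than 0.35 rad) (distance of spice_b from where it was at the start of the episode above 0.025 m or angle between spice_b's own z axis and vertical above 0.35 rad).
It fails at once if the salt shaker is knocked or moved (more than 25 mm, or tilted more than 0.35 rad) (distance of salt_shaker from where it was at the start of the episode above 0.025 m or angle between salt_shaker's own z axis and vertical above 0.35 rad).
It also fails if it takes over 72 s, if anything falls off the work surface, if the arm or the gripper's body presses on something with over 40 N, if the wrist force passes 120 N, or if a joint passes its speed limit or range.

## Working session

There is one attempt and no reset: what is moved stays moved. The work goes in short steps, Python scripts to look and compute and a shell command to move; the robot and the scene stay as the last step left them, time stands still between calls to the robot, and variables do not carry over. Pictures are saved under pics/ and viewed, at most 10 in all, crops included, and the job is handed in when it is done.

```bash
ls; mkdir -p pics
python3 - <<'E'
from cell import sensors,get_image,camera_params
import cv2,numpy as np
s=sensors.read_state();print(s)
for n in ("scene","top"):
    cv2.imwrite(f"pics/{n}0.png",get_image(n))
    p=camera_params(n);print(n,p)
E
```

```text
pics
{'clock': 0.0, 'qpos': array([ 1.10819009,  0.62933672,  0.0384702 ,  1.51838157, -0.02696705,
        0.99629989, -0.01999592]), 'qd': array([ 0.00020488, -0.00044529, -0.0012486 , -0.00059109,  0.00044834,
        0.00076333,  0.00054036]), 'tau': array([-8.44148576e-05, -5.63403118e+01,  1.22627746e+00, -1.93443722e+01,
        1.09485284e-02,  1.05050305e-02,  4.75226685e-06]), 'eef_pos': array([ 250.96652273, -598.91126856,  230.3913781 ]), 'tool_rot': array([-3.13968693e+00,  6.92337262e-05,  3.96805155e-01]), 'force': array([-0.53661101,  0.34205735, -0.73692673]), 'torque': array([-0.01228295,  0.03466431, -0.01125381]), 'gripper_force': 0.0, 'width': 85.34188197623234}
scene {'mtx': array([[503.9731088 ,   0.        , 271.38687571],
       [  0.        , 503.9731088 , 205.71007677],
       [  0.        ,   0.        ,   1.        ]]), 'rvec': array([ 1.29331333, -2.18961955,  0.98157745]), 'tvec': array([293.77135665, 364.11806838, 875.31534734])}
top {'mtx': array([[388.46444735,   0.        , 274.28411289],
       [  0.        , 388.46444735, 205.489099  ],
       [  0.        ,   0.        ,   1.        ]]), 'rvec': array([ 2.16907683, -2.21058526,  0.10235646]), 'tvec': array([  32.0711314 ,  555.13713324, 1164.99369691])}
```

View pics/top0.png

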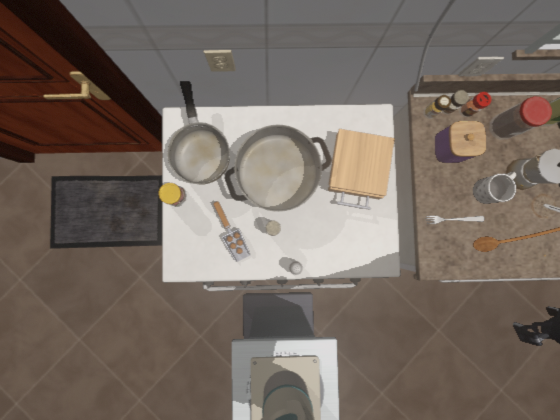

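View pics/scene0.png

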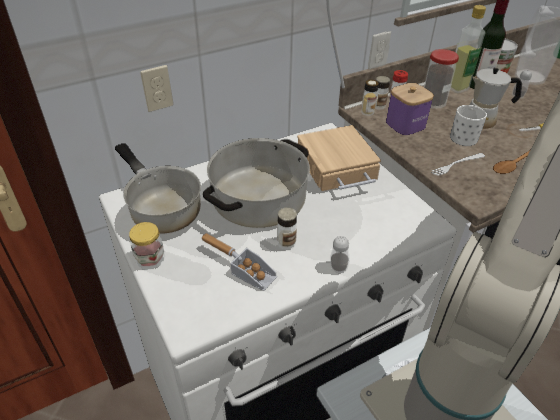

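The top view shows the wood box at (362,163) with its pull bar at about (351,201). The scoop handle is at (221,215) and its bowl at (236,244). Jam jar (171,195), spice jar (272,228), salt shaker (296,267), pots at (198,153) and (280,168).

```bash
cat > h.py <<'E'
import cv2,numpy as np
from cell import sensors,get_image,camera_params
def cam(n):
    p=camera_params(n);R=cv2.Rodrigues(np.array(p["rvec"]))[0];return p["mtx"],R,np.array(p["tvec"]).ravel()
def ray(uv,z,c):
    K,R,t=c;d=R.T@np.linalg.inv(K)@np.array([uv[0],uv[1],1.]);o=-R.T@t
    return o+d*(z-o[2])/d[2]
def proj(P,c):
    K,R,t=c;q=K@(R@np.array(P,float)+t);return q[:2]/q[2]
def mask(im,lo,hi,box=None):
    m=cv2.inRange(cv2.cvtColor(im,cv2.COLOR_BGR2HSV),np.array(lo),np.array(hi))
    if box:
        k=np.zeros_like(m);x0,y0,x1,y1=box;k[y0:y1,x0:x1]=255;m&=k
    return m
def big(m):
    c,_=cv2.findContours(m,cv2.RETR_EXTERNAL,cv2.CHAIN_APPROX_NONE);return max(c,key=cv2.contourArea)
E
python3 - <<'E'
from h import *
np.set_printoptions(precision=1,suppress=True)
im=cv2.imread("pics/top0.png");c=cam("top")
print("cam",-c[1].T@c[2])
m=mask(im,(8,60,110),(25,255,255),(325,120,400,210));k=big(m)
w=np.array([ray(p[0],67,c)[:2] for p in k],np.float32);r=cv2.minAreaRect(w);print("box",r,"px",cv2.minAreaRect(k))
m=mask(im,(5,100,60),(22,255,255),(205,195,232,230));k=big(m)
w=np.array([ray(p[0],41,c)[:2] for p in k],np.float32);r=cv2.minAreaRect(w);print("handle",r,cv2.boxPoints(r))
for n,p,z in [("jam",(171,193),88),("spice",(273,228),96),("salt",(296,268),88)]: print(n,ray(p,z,c))
for p in [(221,240),(234,229),(236,262),(250,254)]: print(p,ray(p,15,c))
big_=cv2.hconcat([cv2.resize(im[190:275,200:260],None,fx=6,fy=6,interpolation=2)[:, :],cv2.resize(im[125:210,325:397],None,fx=6,fy=6,interpolation=2)])
print(big_.shape);cv2.imwrite("pics/z.png",big_)
E
```

```text
cam [ 464.5   41.8 1203.7]
box ((671.823974609375, -237.85035705566406), (174.02597045898438, 188.36476135253906), 79.2386474609375) px ((360.8876953125, 163.7020263671875), (58.21950149536133, 62.406246185302734), 9.090276718139648)
handle ((533.4097290039062, 182.6425323486328), (76.59518432617188, 13.329055786132812), 25.881452560424805) [[496.  171.9]
 [501.9 159.9]
 [570.8 193.4]
 [565.  205.4]]
jam [592. 319.  88.]
spice [485.7  27.7  96. ]
salt [370.8 -35.7  88. ]
(221, 240) [453.8 185.6  15. ]
(234, 229) [486.5 145.7  15. ]
(236, 262) [386.5 140.8  15. ]
(250, 254) [409.7  98.1  15. ]
(510, 792, 3)
```

View pics/z.png

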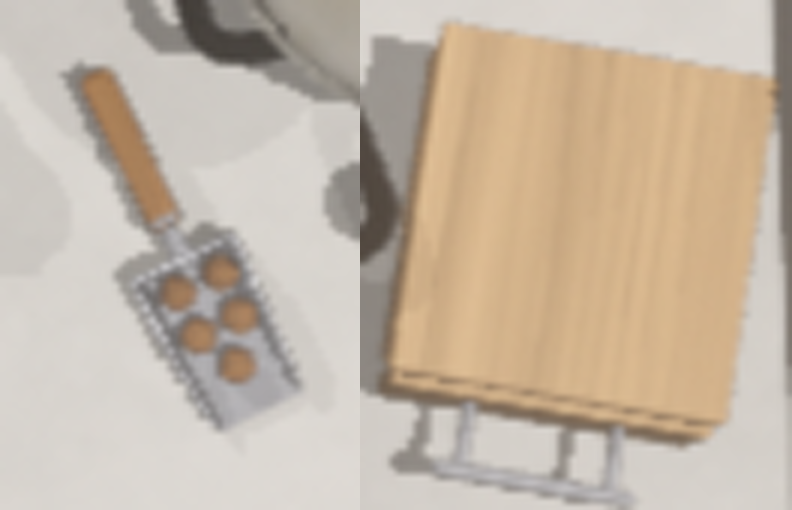

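The crop shows the scoop holding 5 nuts, mouth towards the lower right, and the box lid with the bar ends at about (337.5,202.5) and (369.7,208.3) px in the top image. Rows can't tilt the tool, so I'll pour by pushing the scoop lip against the fixed lid edge, which pivots the handle in the grip.

Run:
```python
from h import *
np.set_printoptions(precision=1,suppress=True)
c=cam("top")
L=[ray(p,67,c)[:2] for p in [(339.2,128.7),(394.3,138.2),(386.3,195.3),(331.3,187)]]
for a,b in [(0,3),(1,2)]: v=L[a]-L[b];print("yaw",np.degrees(np.arctan2(v[1],v[0])),np.linalg.norm(v))
v=L[3]-L[2];print("front edge yaw",np.degrees(np.arctan2(v[1],v[0]))-90,np.linalg.norm(v))
print("lid",np.array(L),np.mean(L,0))
b=[ray(p,40,c)[:2] for p in [(337.5,202.5),(369.7,208.3)]];v=b[0]-b[1]
print("bar",b,np.mean(b,0),np.linalg.norm(v),np.degrees(np.arctan2(v[1],v[0]))-90)
C=lambda u,v:(200+u/6,190+v/6)
r=ray(C(98,72),41,c);f=ray(C(164,222),41,c);print("handle",r,f,(r+f)/2)
lip=(ray(C(222,428),8,c)+ray(C(298,385),10,c))/2;print("lip",lip)
v=lip-(r+f)/2;print(np.linalg.norm(v[:2]),np.degrees(np.arctan2(v[1],v[0])))
```

```text
yaw -9.4404887251836 177.3262256602209
yaw -10.342457885265999 173.86551975555054
front edge yaw -9.642894777590158 164.43324887962228
lid [[ 778.7 -176.2]
 [ 747.3 -340.4]
 [ 576.2 -309.2]
 [ 603.8 -147.1]] [ 676.5 -243.2]
bar [array([ 559.7, -168.9]), array([ 540.4, -265.6])] [ 550.1 -217.2] 98.668082779139 -11.28932434630157
handle [567.8 195.4  41. ] [492.3 163.2  41. ] [530.1 179.3  41. ]
lip [398.5 118.8   9. ]
144.78370901380748 -155.31474941661438
```

```bash
cat >> h.py <<'E'
def go(x,y,z,yaw):
    "print the shift (cm) and turn (deg) from here to a TCP target"
    s=sensors.read_state();t=s["tool_rot"][2];d=np.array([x,y])-s["eef_pos"][:2]
    print("shift",np.round([(d@[np.cos(t),np.sin(t)])/10,(d@[np.sin(t),-np.cos(t)])/10,(s["eef_pos"][2]-z)/10],2),"turn",round(-((yaw-np.degrees(t)+180)%360-180),1),
     "at",np.round(s["eef_pos"],1),round(np.degrees(t),1),"t",round(s["clock"],2))
E
python3 -m inch '[[[4,-2.2,0,-7],[8,-4.4,0,-14],[12,-6.6,0,-21],[15.5,-8.7,0,-28],[19,-10.7,0,-35],[22.5,-12.6,0,-42],[26,-14.6,0,-49],[29.5,-16.5,0,-56]]]' 3
python3 -c "from h import *;go(500,-210,200,80)"
```

```text
clock: 0.77
eef_pos: [457.2, -335.1, 231.2]
tool_rot: [-3.141, -0.0, 1.38]
force: [0.1, -0.4, -0.5]
width: 30.1
gripper_force: 0.0
shift [13.1   1.83  3.12] turn -0.9 at [ 457.2 -335.1  231.2] 79.1 t 0.77
```

```bash
python3 -m inch '[[[3.5,1.8,1,-1],[7,3.5,3,-1],[10.5,5.3,5,-1],[13.4,6.9,7,-1],[13.4,6.9,8,-1],[13.4,6.9,8,-1],[13.4,6.9,8,-1]]]' 3
python3 - <<'E'
from h import *
go(550,-217,22,80)
c=cam("wrist");cv2.imwrite("pics/w1.png",get_image("wrist"));print(repr(c))
print(proj((550,-217,38),c),proj((582,-226,56),c))
E
```

```text
clock: 1.35
eef_pos: [549.5, -219.2, 150.5]
tool_rot: [-3.139, 0.0, 1.392]
force: [-0.1, -0.7, -0.3]
width: 30.0
gripper_force: 0.0
shift [2.300e-01 1.000e-02 1.285e+01] turn -0.2 at [ 549.5 -219.2  150.5] 79.8 t 1.35
(array([[317.0835042 ,   0.        , 280.92706077],
       [  0.        , 317.0835042 , 204.35423161],
       [  0.        ,   0.        ,   1.        ]]), array([[ 0.98395185, -0.17843081, -0.00110075],
       [-0.17085269, -0.94390576,  0.28257969],
       [-0.05145993, -0.27785674, -0.9592432 ]]), array([-579.9555088 , -126.93615118,  268.74872186]))
[280.80188264 197.9480552 ] [323.0998568  207.90367665]
```

View pics/w1.png

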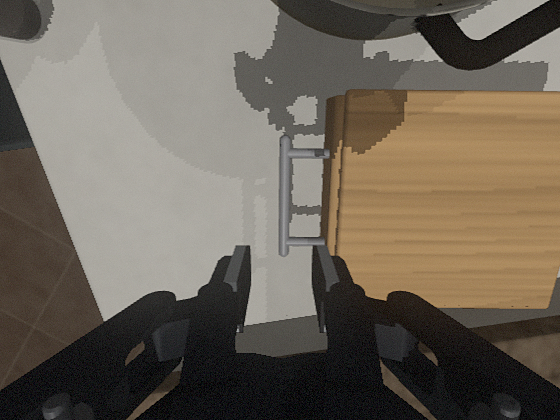

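The wrist view shows the bar upright at column 285, rows 137–255, about 2.5 mm from the prediction. Descend and grip it.

```bash
python3 -m inch '[[[0.2,0.3,3.5,0],[0.2,0.3,7,0],[0.2,0.3,10,0],[0.2,0.3,12.5,0],[0.2,0.3,12.9,0],[0.2,0.3,12.9,0]]]' 3
python3 -m inch '[[[0,0,0,0],[0,0,0,0],[0,0,0,0],[0,0,0,0],[0,0,0,0]]]' 0.5
python3 -m inch '[[[0,-1,0,0],[0,-2.5,0,0],[0,-4,0,0],[0,-5.5,0,0],[0,-7,0,0],[0,-8.5,0,0],[0,-10,0,0],[0,-10,0,0]]]'
```

```text
clock: 1.9
eef_pos: [552.6, -220.0, 23.0]
tool_rot: [-3.141, 0.001, 1.388]
force: [-0.9, 0.5, 0.3]
width: 29.9
gripper_force: 0.2
clock: 2.32
eef_pos: [553.7, -219.8, 23.5]
tool_rot: [3.14, 0.002, 1.389]
force: [-2.2, -2.2, 6.0]
width: 7.0
gripper_force: 58.8
clock: 2.98
eef_pos: [452.8, -200.5, 23.4]
tool_rot: [-3.14, 0.001, 1.39]
force: [-2.9, -0.8, 8.7]
width: 6.5
gripper_force: 60.2
```

```bash
python3 -m inch '[[[0,-1,0,0],[0,-2,0,0],[0,-2.7,0,0],[0,-3.2,0,0],[0,-3.6,0,0],[0,-3.6,0,0]]]'
python3 -c "
from h import *
s=sensors.read_state();print(s['force'])"
```

```text
clock: 3.48
eef_pos: [422.9, -194.8, 23.5]
tool_rot: [3.135, 0.001, 1.391]
force: [2.3, -2.3, 6.0]
width: 6.6
gripper_force: 60.0
[ 2.25793283 -2.27063068  6.00186813]
```

```bash
python3 -m inch '[[[0,0,0,0],[0,0,0,0],[0,0,0,0],[0,0,-3,0],[0,0,-7,0],[0,0,-11,0],[0,0,-15,0],[0,0,-15,0]]]' 3
python3 - <<'E'
from h import *
go(550,-217,22,80)
a=get_image("wrist");b=get_image("top")[130:270,320:400];cv2.imwrite("pics/w2.png",np.hstack([cv2.resize(a,(540,405)),cv2.resize(b,(231,405),interpolation=2)]))
E
```

```text
clock: 4.15
eef_pos: [423.3, -194.1, 178.2]
tool_rot: [3.132, 0.002, 1.392]
force: [1.4, 0.2, -0.5]
width: 30.1
gripper_force: 0.0
shift [ 0.   12.87 15.62] turn -0.2 at [ 423.3 -194.1  178.2] 79.8 t 4.15
```

View pics/w2.png

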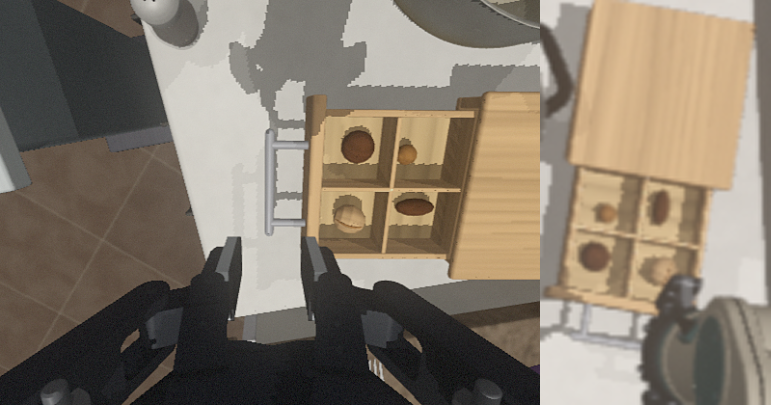

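cell_rear_left holds the hazelnut: wrist image at about (407,153), top row and right column. The chestnut is at (357,146), the walnut at (349,217) and the pecan at (413,207). Next I localise the cell.

Run:
```python
from h import *
np.set_printoptions(precision=1,suppress=True)
c=cam("wrist");k=560/540
for n,u,v,z in [("bar+",269.5,131,38),("bar-",268.5,233,38),("divX",391.5,188,53),("div+end",396.5,117,53),("lid+",482,93,67),("lid-",450,278,67),("nut",407,153,26),("sideR",475,113,53),("divR",461,188,53)]:
    print(n,ray((u*k,v*k),z,c))
b=np.radians(-10);ex=np.array([np.cos(b),np.sin(b)]);ey=np.array([-ex[1],ex[0]])
bar=(ray((269.5*k,131*k),38,c)+ray((268.5*k,233*k),38,c))[:2]/2
O=bar+ex*(94.5+138+35);print("box origin",O)
for n,x in (("lidedge mid +y33",-95.5),("cell",-95.5-35)): print(n,O+ex*x+ey*33)
```

```text
bar+ [ 429.1 -143.    38. ]
bar- [ 410.4 -239.5   38. ]
divX [ 527.2 -210.4   53. ]
div+end [ 535.6 -149.7   53. ]
lid+ [ 596.5 -142.1   67. ]
lid- [ 569.5 -301.7   67. ]
nut [ 553.8 -187.5   26. ]
sideR [ 600.2 -158.2   53. ]
divR [ 588.3 -221.6   53. ]
box origin [ 683.2 -237.7]
lidedge mid +y33 [ 594.9 -188.6]
cell [ 560.4 -182.6]
```

```bash
python3 -c "from h import *;go(531,179,130,25)"
```

```text
shift [38.64  4.24  4.36] turn 54.7 at [ 420.3 -193.6  173.6] 79.7 t 4.25
```

```bash
python3 -m inch '[[[4,0.4,0,7],[8,0.8,0,14],[12,1.2,0,21],[16,1.6,0,28],[20,2.1,0,35],[24,2.6,0,42],[28,3,0,49],[32,3.5,0,54.7]]]' 5
python3 -c "from h import *;go(531,179,130,25)"
```

```text
clock: 4.92
eef_pos: [509.7, 116.9, 170.2]
tool_rot: [-3.141, 0.005, 0.432]
force: [0.6, -1.3, 0.0]
width: 49.9
gripper_force: 0.0
shift [ 4.53 -4.75  4.02] turn -0.3 at [509.7 116.9 170.2] 24.7 t 4.92
```

```bash
python3 -m inch '[[[2.5,-2.6,0.5,0],[4.5,-4.7,2,0],[4.5,-4.7,4,0],[4.5,-4.7,4,0],[4.5,-4.7,4,0],[4.5,-4.7,4,0]]]' 5
python3 - <<'E'
from h import *
go(531,179,15,25)
im=get_image("wrist");c=cam("wrist");cv2.imwrite("pics/w3.png",im)
for P in [(531,179,41),(398.5,119,9)]: print(proj(P,c))
m=mask(im,(5,110,50),(22,255,255),(100,0,500,300));
cs,_=cv2.findContours(m,0,1)
for k in cs:
    if cv2.contourArea(k)>250:
        r=cv2.minAreaRect(k);w=np.array([ray(p[0],41,c)[:2] for p in k],np.float32);print(r,cv2.minAreaRect(w))
E
```

```text
clock: 5.42
eef_pos: [531.6, 175.1, 131.8]
tool_rot: [3.141, 0.003, 0.435]
force: [-0.5, 0.7, 0.0]
width: 50.2
gripper_force: 0.0
shift [ 0.11 -0.37 11.68] turn -0.1 at [531.6 175.1 131.8] 24.9 t 5.42
[275.53318511 207.83288393]
[275.34718591 337.94660497]
((274.59686279296875, 199.97781372070312), (100.21255493164062, 21.94232940673828), 89.20427703857422) ((534.62255859375, 181.73728942871094), (79.71250915527344, 16.49250030517578), 25.089767456054688)
((121.0, 39.5), (79.0, 42.0), 90.0) ((593.2766723632812, 321.03631591796875), (51.74443054199219, 27.503034591674805), 15.771183967590332)
```

View pics/w3.png

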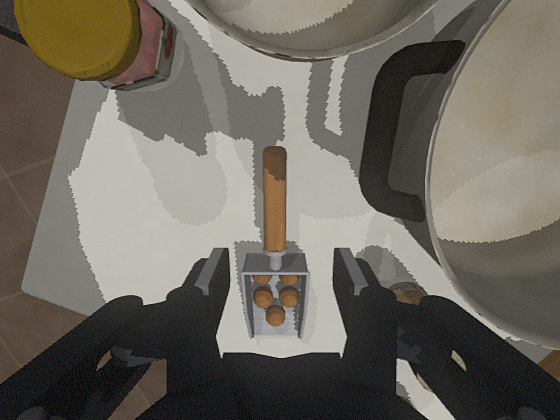

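The handle runs from (274,147) to (274,252) in the wrist view, aligned with the tool, and the five nuts sit in the bowl. The pot handle is about 60 mm to the side. I'll grip about 10 mm bowl-ward of mid-handle with a narrower opening.

```bash
python3 -m inch '[[[-0.6,-0.5,0,0],[-0.6,-0.5,3,0],[-0.6,-0.5,6,0],[-0.6,-0.5,8.5,0],[-0.6,-0.5,10.5,0],[-0.6,-0.5,11.6,0],[-0.6,-0.5,11.6,0],[-0.6,-0.5,11.6,0]]]' 4
python3 -m inch '[[[0,0,0,0],[0,0,0,0],[0,0,0,0],[0,0,0,0],[0,0,0,0],[0,0,0,0]]]' 1
python3 -m inch '[[[0,0,-0.5,0],[0,0,-1,0],[0,0,-2,0],[0,0,-3,0],[0,0,-3,0],[0,0,-3,0]]]'
python3 - <<'E'
from h import *
go(531,179,15,25)
cv2.imwrite("pics/s4.png",np.vstack([cv2.resize(get_image("scene")[150:330,140:340],None,fx=2,fy=2),get_image("wrist")[180:400,80:480]]))
E
```

```text
clock: 6.13
eef_pos: [524.9, 178.7, 16.9]
tool_rot: [3.142, -0.0, 0.436]
force: [0.8, 0.2, -0.2]
width: 40.1
gripper_force: 0.0
clock: 6.63
eef_pos: [526.1, 179.3, 17.4]
tool_rot: [3.141, -0.003, 0.437]
force: [0.7, -0.8, 5.5]
width: 16.7
gripper_force: 60.6
clock: 7.13
eef_pos: [525.4, 179.1, 47.3]
tool_rot: [3.141, -0.002, 0.437]
force: [-0.1, -0.5, -1.8]
width: 16.8
gripper_force: 59.6
shift [0.5  0.25 3.23] turn 0.0 at [525.4 179.1  47.3] 25.0 t 7.13
```

View pics/s4.png

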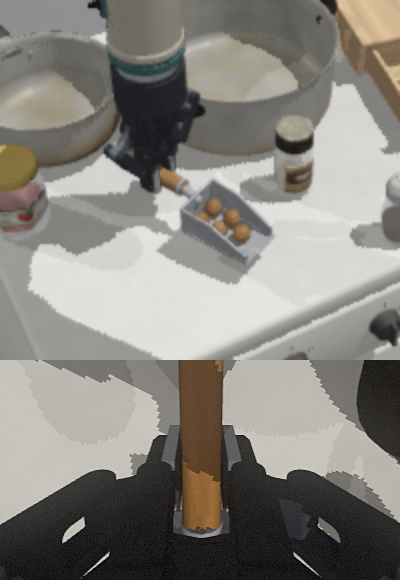

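Gripped: the scoop hangs level with the nuts in it. Next, lift and swing.

```bash
python3 -m inch '[[[0,0,-1.5,-2],[0,0,-4,-6],[-0.5,0.5,-7,-11],[-1.5,1.5,-9.5,-16],[-2.5,2.8,-11,-22],[-3.7,4.3,-11,-28],[-4.9,5.8,-11,-34],[-6,7,-11,-40]]]'
python3 -c "from h import *;go(450,-40,160,110)"
```

```text
clock: 7.9
eef_pos: [499.4, 88.5, 156.3]
tool_rot: [-3.142, 0.001, 1.139]
force: [-0.5, -0.8, -2.7]
width: 16.7
gripper_force: 59.6
shift [-13.74   0.88  -0.37] turn -44.7 at [499.4  88.5 156.3] 65.3 t 7.9
```

```bash
python3 -m inch '[[[-1.7,0.1,0,-6],[-3.4,0.2,0,-12],[-5.1,0.3,0,-18],[-6.8,0.4,0,-24],[-8.5,0.5,0,-30],[-10.2,0.6,0,-36],[-12,0.8,0,-42],[-13.7,0.9,0,-48]]]'
python3 -c "from h import *;go(430,-160,160,170)"
```

```text
clock: 8.57
eef_pos: [449.4, -39.0, 155.9]
tool_rot: [-3.14, -0.0, 1.978]
force: [0.6, -1.1, -1.9]
width: 16.6
gripper_force: 59.6
shift [-10.35  -6.57  -0.41] turn -56.7 at [449.4 -39.  155.9] 113.3 t 8.57
```

```bash
python3 -m inch '[[[-1.4,-0.9,0,-6],[-2.8,-1.8,0,-12],[-4.2,-2.7,0,-18],[-5.6,-3.6,0,-24],[-7,-4.5,0,-30],[-8.3,-5.3,0,-36],[-9.4,-6,0,-42],[-10.3,-6.5,0,-48]]]'
python3 -m inch '[[[0,0,0,-4],[0,0,0,-8],[0,0,0,-8.7],[0,0,0,-8.7],[0,0,0,-8.7]]]'
python3 - <<'E'
from h import *
go(430,-160,70,170)
im=get_image("wrist");c=cam("wrist");cv2.imwrite("pics/w5.png",im)
b=np.radians(-10);ex=np.array([np.cos(b),np.sin(b)])
s=sensors.read_state();print(s["qpos"])
for n,P in (("lid pt",(592,-189,67)),("cell",(560.4,-182.6,53)),("lip",(430+139*ex[0],-160+139*ex[1],145))):print(n,proj(P,c))
E
```

```text
clock: 9.23
eef_pos: [429.5, -159.6, 155.7]
tool_rot: [-3.141, -0.002, 2.814]
force: [-0.7, 0.2, -1.9]
width: 16.8
gripper_force: 59.6
clock: 9.65
eef_pos: [430.4, -158.1, 156.1]
tool_rot: [3.142, -0.001, 2.961]
force: [-0.2, 0.3, -1.7]
width: 16.6
gripper_force: 59.6
shift [ 0.01 -0.19  8.61] turn -0.4 at [ 430.4 -158.1  156.1] 169.6 t 9.65
[ 0.84795453  0.5975065  -0.81804296  2.09677874  0.66623143  0.72680798
  0.98384241]
lid pt [279.32263896 380.70054981]
cell [280.02376541 340.36960983]
lip [278.95096707 446.7787182 ]
```

View pics/w5.png

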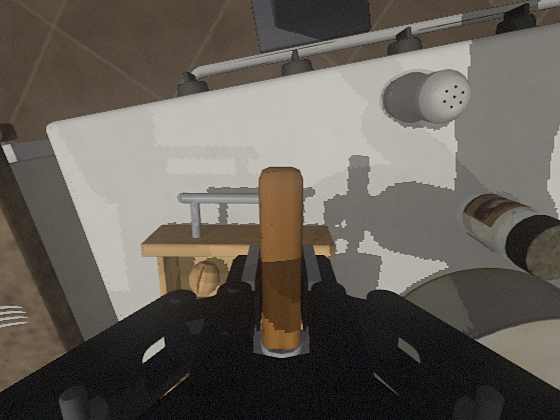

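The scoop is aligned above the drawer, handle centred at column 281. Lower to lip height and advance to the lid edge.

```bash
python3 -m inch '[[[0,-0.2,1.5,-0.4],[0,-0.2,3.5,-0.4],[0,-0.2,5.5,-0.4],[0,-0.2,7,-0.4],[0,-0.2,8,-0.4],[0,-0.2,8.2,-0.4],[0,-0.2,8.2,-0.4]]]'
python3 -m inch '[[[-0.4,0,0,0],[-0.8,0,0,0],[-1.2,0,0,0],[-1.5,0,0,0],[-1.8,0,0,0],[-1.8,0,0,0]]]'
python3 - <<'E'
from h import *
s=sensors.read_state();print(s["eef_pos"],s["force"])
cv2.imwrite("pics/s6.png",cv2.resize(get_image("scene")[100:260,260:440],None,fx=4,fy=4,interpolation=2)[:600])
E
```

```text
clock: 10.28
eef_pos: [430.3, -159.8, 74.0]
tool_rot: [-3.142, -0.001, 2.97]
force: [0.8, 0.2, -0.8]
width: 16.8
gripper_force: 59.6
clock: 10.78
eef_pos: [449.3, -163.4, 74.6]
tool_rot: [3.141, 0.001, 2.969]
force: [-0.0, 0.7, -2.7]
width: 17.1
gripper_force: 59.6
[ 449.28515978 -163.40378015   74.57539529] [-0.02250102  0.67059162 -2.66070412]
```

View pics/s6.png

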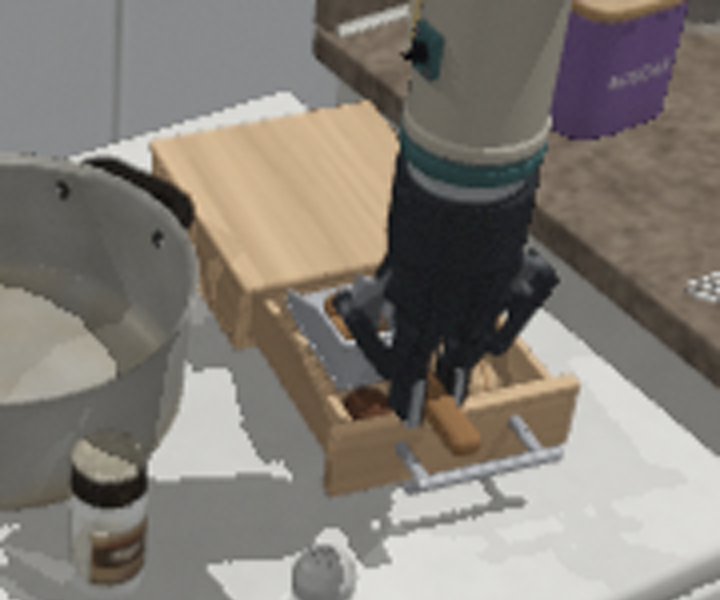

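The scoop sits over the rear-left cell with its mouth just short of the lid. Press forward gently.

```bash
python3 -m inch '[[[-0.2,0,0,0],[-0.4,0,0,0],[-0.6,0,0,0],[-0.6,0,0,0]]]'
python3 -m inch '[[[-0.2,0,0,0],[-0.4,0,0,0],[-0.6,0,0,0],[-0.6,0,0,0]]]'
```

```text
clock: 11.17
eef_pos: [454.7, -164.2, 74.3]
tool_rot: [3.141, 0.001, 2.969]
force: [0.8, -0.6, -2.0]
width: 17.2
gripper_force: 59.6
clock: 11.5
eef_pos: [459.8, -165.2, 74.2]
tool_rot: [-3.142, -0.001, 2.969]
force: [-0.6, -0.2, -1.9]
width: 17.4
gripper_force: 59.7
```

```bash
python3 -m inch '[[[-0.2,0,0,0],[-0.4,0,0,0],[-0.6,0,0,0],[-0.6,0,0,0]]]'
python3 - <<'E'
from h import *
s=sensors.read_state();print(s["eef_pos"],s["force"])
cv2.imwrite("pics/s7.png",cv2.resize(get_image("scene")[150:230,300:410],None,fx=6,fy=6,interpolation=2))
E
```

```text
clock: 11.83
eef_pos: [462.5, -165.8, 73.5]
tool_rot: [-3.141, -0.006, 2.97]
force: [-1.1, 0.4, -3.9]
width: 17.0
gripper_force: 59.4
[ 462.45575026 -165.7510284    73.49537864] [-1.13999201  0.42154995 -3.9467502 ]
```

View pics/s7.png

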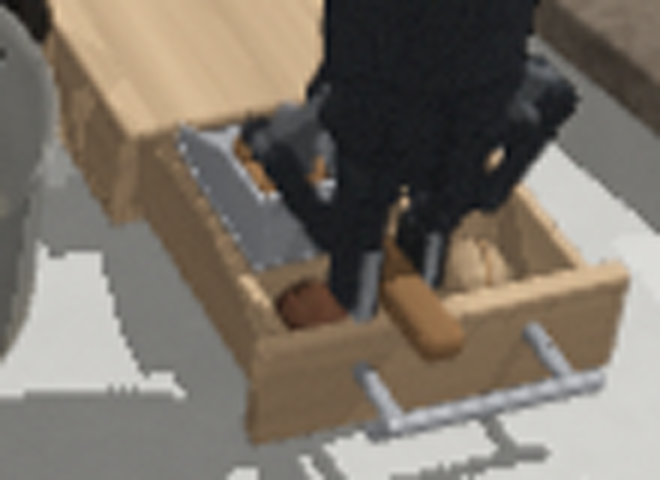

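The lip is now at the lid edge, since the arm stopped short of its command. Start the arc, forward first and then up, to pivot the scoop mouth-down.

```bash
python3 -m inch '[[[-0.3,0,0,0],[-0.5,0,-0.4,0],[-0.7,0,-0.9,0],[-0.9,0,-1.5,0],[-1.1,0,-2,0],[-1.2,0,-2.4,0],[-1.2,0,-2.4,0]]]'
python3 - <<'E'
from h import *
s=sensors.read_state();print(s["eef_pos"],s["force"],s["torque"])
cv2.imwrite("pics/s8.png",cv2.resize(get_image("scene")[130:230,300:410],None,fx=5,fy=5,interpolation=2))
E
```

```text
clock: 12.47
eef_pos: [473.2, -167.5, 97.8]
tool_rot: [-3.141, -0.009, 2.969]
force: [-9.9, 3.4, -0.8]
width: 16.5
gripper_force: 59.5
[ 473.24544322 -167.46367901   97.75268142] [-9.85164936  3.35115351 -0.83354773] [0.83060372 2.23964915 0.03578051]
```

View pics/s8.png

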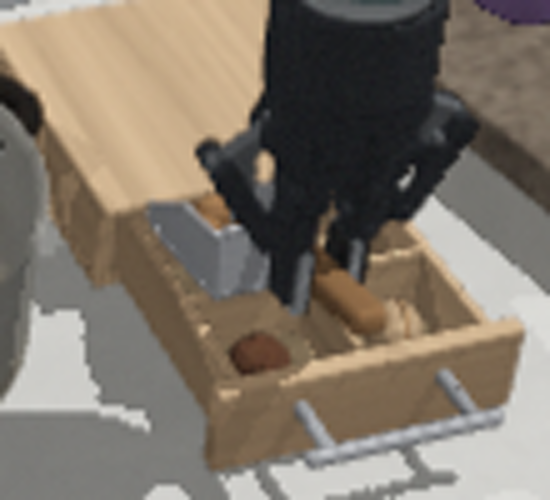

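Working as planned: mouth tilted about 10°, lip against the lid at (150,205), about 10 N. That view put me over the picture limit, so from here I use numbers only. Continue the arc.

```bash
python3 -m inch '[[[-0.3,0,-0.5,0],[-0.6,0,-1.1,0],[-0.9,0,-1.7,0],[-1.2,0,-2.2,0],[-1.6,0,-2.8,0],[-2,0,-3.3,0],[-2.4,0,-3.8,0],[-2.6,0,-4,0]]]'
python3 -m inch '[[[-0.4,0,-0.4,0],[-0.8,0,-0.8,0],[-1,0,-0.9,0],[-1,0,-0.9,0]]]'
```

```text
clock: 13.18
eef_pos: [501.8, -172.3, 138.3]
tool_rot: [-3.141, -0.004, 2.969]
force: [-5.4, 1.3, -0.9]
width: 16.8
gripper_force: 58.9
clock: 13.52
eef_pos: [512.1, -174.2, 147.3]
tool_rot: [-3.141, -0.003, 2.969]
force: [-6.1, 2.2, -0.4]
width: 16.8
gripper_force: 58.8
```

```bash
python3 -m inch '[[[0.6,0,0.2,0],[0.7,0,0.6,0],[0.9,0,0.9,0],[1.2,0,0.9,0],[1.6,0,0.9,0],[2,0,0.9,0],[2.4,0,0.9,0],[2.4,0,0.9,0]]]'
python3 -m inch '[[[0,0,0,0],[0,0,0,0],[0,0,0,0],[0,0,0,0]]]'
cat > chk.py <<'E'
from h import *
# hazelnut-coloured blobs in the top and scene views
import sys
s=sensors.read_state();print(s["eef_pos"],s["force"])
for n,bx in (("top",(320,120,400,230)),("scene",(280,120,420,240))):
    im=get_image(n);c=cam(n);cv2.imwrite(f"pics/{n}_{s['clock']:.1f}.png",im)
    for q,P in (("cellRL",(560,-183,20)),("RL top corners",(595,-158,53)),("",(583,-220,53)),("",(524,-210,53)),("",(536,-148,53))): print(n,q,np.round(proj(P,c)))
    m=mask(im,(6,130,40),(16,255,230),bx)
    N,l,st,ce=cv2.connectedComponentsWithStats(m)
    for i in range(1,N):
        if st[i,4]>8: print("  blob",st[i,4],np.round(ce[i]),np.round(ray(ce[i],26,c)))
E
python3 chk.py
```

```text
clock: 14.18
eef_pos: [488.7, -170.3, 138.4]
tool_rot: [-3.141, -0.001, 2.97]
force: [0.4, -0.5, -1.2]
width: 17.0
gripper_force: 58.6
clock: 14.52
eef_pos: [489.9, -170.4, 138.4]
tool_rot: [3.142, 0.0, 2.969]
force: [-0.1, 0.0, -1.5]
width: 17.2
gripper_force: 58.6
[ 489.89793986 -170.42375169  138.40722125] [-0.11790599  0.00228513 -1.51489479]
top cellRL [341. 203.]
top RL top corners [334. 190.]
top  [355. 194.]
top  [352. 214.]
top  [332. 210.]
scene cellRL [343. 191.]
scene RL top corners [328. 177.]
scene  [351. 172.]
scene  [361. 186.]
scene  [338. 191.]
  blob 33 [368. 167.] [ 606. -296.   26.]
  blob 40 [351. 201.] [ 514. -176.   26.]
```

```bash
python3 -m inch '[[[-0.8,0,0,0],[0,0,0,0],[-0.8,0,0,0],[0,0,0,0],[0,0,-0.6,0],[0,0,0,0],[0,0,-0.6,0],[0,0,0,0]]]'
python3 -m inch '[[[0,0,-2,0],[0,0,-5,0],[0,0,-8,0],[0,0,-11,0],[0,0,-12,0],[0,0,-12,0],[0,0,-12,0]]]'
python3 - <<'E'
from h import *
z=[]
for i in range(8): get_image("top");z.append(sensors.read_state()["force"])
print(np.mean(z,0))
E
python3 -m inch '[[[3,0,0,0],[6,0,0,0],[8,0,0,0],[8,0,0,0],[8,0,0,0]]]'
python3 chk.py
```

```text
clock: 15.28
eef_pos: [490.9, -170.5, 139.7]
tool_rot: [-3.141, 0.003, 2.969]
force: [0.3, 0.7, -1.0]
width: 16.8
gripper_force: 58.8
clock: 15.87
eef_pos: [489.2, -170.8, 257.7]
tool_rot: [-3.141, -0.0, 2.969]
force: [-0.9, 0.7, -2.0]
width: 16.6
gripper_force: 59.1
[-0.00199104  0.16856045 -1.47581956]
clock: 16.68
eef_pos: [410.1, -157.0, 258.4]
tool_rot: [-3.141, 0.0, 2.969]
force: [1.4, 0.3, -1.7]
width: 16.7
gripper_force: 59.0
[ 410.13513523 -156.98733485  258.41243167] [ 1.39831435  0.2949571  -1.73743546]
top cellRL [341. 203.]
top RL top corners [334. 190.]
top  [355. 194.]
top  [352. 214.]
top  [332. 210.]
scene cellRL [343. 191.]
scene RL top corners [328. 177.]
scene  [351. 172.]
scene  [361. 186.]
scene  [338. 191.]
  blob 25 [390. 142.] [ 669. -423.   26.]
  blob 23 [397. 141.] [ 662. -445.   26.]
  blob 17 [336. 177.] [ 612. -198.   26.]
  blob 18 [362. 180.] [ 567. -248.   26.]
  blob 44 [351. 201.] [ 515. -176.   26.]
```

Weight fell to 1.48 N, which is the empty scoop (about 1.57 N). Now check the nuts numerically by colour area in the cell.

Run:
```python
from h import *
a=cv2.imread("pics/top0.png");b=get_image("top");c=cam("top")
h=lambda im,u,v:cv2.cvtColor(im,cv2.COLOR_BGR2HSV)[int(round(v)),int(round(u))]
for u,v in [(178,292),(220,270),(240,314),(198,334),(235,363)]: print(h(a,200+u/6,190+v/6),end=" ")
def cnt(im,poly):
    k=np.zeros(im.shape[:2],np.uint8);cv2.fillPoly(k,[np.int32(np.round(poly))],255)
    m=mask(im,(5,120,40),(16,255,215))&k;return cv2.countNonZero(m),cv2.countNonZero(k),m
C=lambda u,v:(200+u/6,190+v/6)
print("\nscoop before",cnt(a,[C(130,280),C(235,240),C(298,385),C(222,428)])[:2])
b0=np.radians(-10);ex=np.array([np.cos(b0),np.sin(b0)]);ey=np.array([-ex[1],ex[0]])
div=np.array([525,-210.]);
for n,sx,sy in (("RL",1,1),("RR",1,-1),("FL",-1,1),("FR",-1,-1)):
    q=[proj([*(div+ex*sx*x+ey*sy*y),30],c) for x,y in((3,3),(63,3),(63,63),(3,63))]
    print(n,cnt(b,q)[:2])
H=cv2.cvtColor(b,cv2.COLOR_BGR2HSV)
for ch in (0,1,2): print(H[188:216,328:358:2,ch][::2])
```

```text
[ 14 109 161] [ 15 111 165] [ 14 110 171] [ 14 111 170] [ 14 110 165] 
scoop before (0, 492)
RL (45, 450)
RR (0, 409)
FL (0, 429)
FR (0, 429)
[[16 15 15 17 15 15 15 15 16 16 16 17 16 17 17]
 [14 15 15 18 14 15 14 14 14 14 14 15 16 16 16]
 [16 14 16 16 14 14 14 15 16 14 14 15 16 15 16]
 [16 15 16 16 16 14 14 15 16 16 15 15 14 15 17]
 [16 14 17 17 18 18 17 17 18 16 15 15 14 16 20]
 [15 14 16 18 18 18 18 18 18 18 17 16 17 15 17]
 [16 15 17 18 18 18 16 16 18 18 16 17 16 16 18]
 [16 15 17 18 18 17 14 14 15 18 17 17 16 17 18]
 [15 15 16 18 18 17 14 15 15 18 17 16 16 16 18]
 [16 15 17 18 18 18 16 15 17 18 17 17 15 17 18]
 [14 16 17 19 17 18 18 18 18 17 17 17 15 18 18]
 [14 16 17 17 17 17 17 16 17 17 16 17 16 18 18]
 [16 17 18 18 18 18 18 18 18 16 15 16 16 17 18]
 [15 17 18 17 16 13 14 17 18 17 17 16 17 18 17]]
[[ 24  26  70  87  93 102  94  95  93  92  90  91  90  91  91]
 [ 24  26  84  85 116 125 105 119 124 109 115  95  94  94  92]
 [ 24  28  88  95 116 114 116 125 120 121 125 124  99  91  95]
 [ 24  31  92  88  93 105 101 113  95 101 125 127 107  92  92]
 [ 24  42  91  84  83  85  88  91
[... 780 characters left out ...]
5 164]
 [140 133 153 197 137 122 119 142 188 164 167 163 117 116 200]
 [139 128 152 209 206 192 183 173 186 148 146 161 118 117 208]
 [139 123 162 201 209 210 209 209 207 202 151 140 125 132 201]
 [140 118 191 189 203 191 147 163 194 199 143 141 129 154 206]
 [138 115 205 203 190 132 131 160 163 188 138 138 127 166 195]
 [136 122 201 207 195 134 134 165 168 188 136 135 130 173 194]
 [134 140 210 209 211 196 141 160 186 197 140 137 121 194 207]
 [132 156 216 214 211 211 213 211 212 160 147 140 131 212 212]
 [126 161 199 173 156 153 151 180 212 205 186 165 148 214 212]
 [118 189 201 206 204 199 199 198 192 133 129 136 157 204 210]
 [118 210 210 160 125 108 122 187 206 148 139 126 160 206 183]]
```

Run:
```python
from h import *
a=cv2.imread("pics/top0.png");b=get_image("top");c=cam("top")
def show(im,x0,y0,x1,y1):
    m=mask(im,(12,100,80),(16,255,255))[y0:y1,x0:x1]
    print(cv2.countNonZero(m));print("\n".join(f"{y0+i} "+"".join(".#"[v>0] for v in r) for i,r in enumerate(m)))
show(a,222,228,248,262);show(b,326,182,362,232)
for P in ((595,-158,18),(583,-220,18)): print(proj(P,c))
w=get_image("wrist");print("wrist nuts-like",cv2.countNonZero(mask(w,(5,110,60),(22,255,255),(100,60,240,420))))
```

```text
66Traceback (most recent call last):
  File "<stdin>", line 6, in <module>
  File "<stdin>", line 5, in show
  File "<stdin>", line 5, in <genexpr>
  File "<stdin>", line 5, in <genexpr>
TypeError: string indices must be integers, not 'numpy.bool'
```

Run:
```python
from h import *
a=cv2.imread("pics/top0.png");b=get_image("top");c=cam("top")
def show(im,x0,y0,x1,y1):
    m=mask(im,(10,100,80),(16,255,255))[y0:y1,x0:x1]
    print(cv2.countNonZero(m));print("\n".join(f"{y0+i} "+"".join("#" if v else "." for v in r) for i,r in enumerate(m)))
show(a,222,228,248,262);show(b,326,182,362,232)
for P in ((590,-160,18),(578,-218,18)): print(proj(P,c))
```

```text
66
228 ..........................
229 ..........................
230 ..........................
231 ..........................
232 ..........................
233 ..........................
234 .............####.........
235 .............####.........
236 .............####.........
237 ......###.................
238 ......####................
239 ......####................
240 .......##.................
241 ................####......
242 ................####......
243 ................####......
244 ..........###....##.......
245 .........####.............
246 .........####.............
247 ..........###.............
248 ..........................
249 ................###.......
250 ................###.......
251 ................####......
252 ................###.......
253 ..........................
254 ..........................
255 ..........................
256 ..........................
257 ..........................
258 ..........................
259 ..........................
260 ..........................
261 ..........................
162
182 ...................................
[... 1366 characters left out ...]
.....#####...................
217 ...........######...................
218 ...........#######..................
219 ................##..................
220 ....................................
221 ....................................
222 ....................................
223 ....................................
224 ....................................
225 ....................................
226 ....................................
227 ....................................
228 ....................................
229 ....................................
230 ....................................
231 ....................................
[333.04147803 193.35763785]
[351.96005674 196.90158366]
```

Run:
```python
from h import *
w=cv2.imread("pics/w2.png");a=cv2.resize(w[:,540:],(80,140),interpolation=cv2.INTER_AREA)
b=get_image("top")[130:270,320:400]
c=cam("top")
for im in (a,b):
    H=cv2.cvtColor(im,cv2.COLOR_BGR2HSV)
    m=cv2.inRange(H,(10,100,80),(16,255,255))
    print("\n".join(f"{130+i} "+"".join("#" if v else "." for v in m[i,6:42])+"  "+" ".join(f"{v:3d}" for v in H[i,14:36:2,2]) for i in range(52,80)))
for p in ((341,191),(350,194),(345,192),(341,203)): print(p,ray(p,26,c),ray(p,45,c))
```

```text
182 ....................................  217 206 207 217 221 217 214 211 212 208 203
183 ....................................  216 206 208 218 221 216 214 212 212 208 202
184 ....................................  215 206 208 218 221 216 213 212 212 209 202
185 ....................................  214 206 209 219 221 216 213 213 211 208 202
186 ....................................  197 200 209 219 221 217 212 213 211 208 202
187 ....................................  157 161 184 203 214 213 212 213 211 208 202
188 ....................................  184 145 137 146 170 188 196 208 208 206 203
189 ....................................  201 191 167 146 141 140 144 170 183 191 198
190 ....................................  202 211 209 204 189 170 146 139 131 139 164
191 ....................................  201 211 212 214 211 208 204 177 127 123 122
192 ....................................  202 207 208 209 210 212 213 190 141 139 117
193 ....................................  200 197 201 204 206 208 208 162 142 140 119
194 ....................................  202 195 197 196 198 200 20
[... 3411 characters left out ...]
.  209 211 196 141 160 186 197 140 139 122 193
207 ....................................  199 214 212 207 197 209 195 143 140 130 207
208 ....................................  214 212 211 213 211 212 159 147 141 130 211
209 ....................................  152 181 214 214 202 204 163 155 142 129 210
(341, 191) [ 595.96404179 -183.2601895    26.        ] [ 593.84386171 -179.62868009   45.        ]
(350, 194) [ 586.25165356 -210.547669     26.        ] [ 584.2881666  -206.47592182   45.        ]
(345, 192) [ 592.67147941 -195.42402091   26.        ] [ 590.60441932 -191.59626846   45.        ]
(341, 203) [ 559.15446853 -182.05093549   26.        ] [ 557.62814926 -178.43893536   45.        ]
```

The before/after comparison shows a new row of nuts against the rear wall of the target cell, with the original nut still at (341,203). I'll set the scoop down first, then inspect from close by with numbers only.

```bash
python3 -m inch '[[[0,0,0,7],[0,0,0,14],[0,0,0,21],[0,0,0,28],[0,0,0,35],[0,0,0,42],[0,0,0,49],[0,0,0,56]]]'
python3 -c "from h import *;go(500,88,250,60)"
```

```text
clock: 17.65
eef_pos: [411.3, -156.5, 258.3]
tool_rot: [3.141, -0.0, 1.986]
force: [-0.4, -0.2, -1.3]
width: 16.6
gripper_force: 59.1
shift [18.79 17.98  0.83] turn 53.8 at [ 411.3 -156.5  258.3] 113.8 t 17.65
```

```bash
python3 -m inch '[[[2.4,2.3,0,7],[4.8,4.6,0,14],[7.2,6.9,0,21],[9.6,9.2,0,28],[12,11.5,0,35],[14.4,13.8,0,42],[16.8,16.1,0,49],[18.8,18,0,54]]]'
python3 -c "from h import *;go(526,179,170,25)"
```

```text
clock: 18.32
eef_pos: [499.2, 91.8, 258.3]
tool_rot: [3.142, -0.002, 1.046]
force: [0.5, 0.4, -0.8]
width: 17.1
gripper_force: 59.1
shift [ 8.89 -2.05  8.83] turn 34.9 at [499.2  91.8 258.3] 59.9 t 18.32
```

```bash
python3 -m inch '[[[2,-0.4,1,7],[4,-0.9,3,14],[6,-1.4,5,21],[8,-1.8,7,28],[8.9,-2,9.5,34.9],[8.9,-2,12,34.9],[8.9,-2,12.5,34.9],[8.9,-2,12.5,34.9]]]'
python3 -m inch '[[[0,0,1.5,0],[0,0,3,0],[0,0,4.5,0],[0,0,6,0],[0,0,7.2,0],[0,0,8.4,0],[0,0,9.4,0],[0,0,9.4,0]]]'
```

```text
clock: 18.98
eef_pos: [523.8, 175.4, 131.4]
tool_rot: [-3.141, 0.005, 0.442]
force: [-0.0, 0.3, -1.1]
width: 16.5
gripper_force: 59.1
clock: 19.65
eef_pos: [528.2, 176.5, 40.7]
tool_rot: [3.142, -0.006, 0.44]
force: [2.0, 1.4, 3.4]
width: 16.9
gripper_force: 58.4
```

```bash
python3 -m inch '[[[0,0,0.5,0],[0,0,1,0],[0,0,1.5,0],[0,0,1.9,0],[0,0,2.2,0],[0,0,2.4,0],[0,0,2.4,0]]]'
```

```text
clock: 20.23
eef_pos: [529.4, 177.1, 18.5]
tool_rot: [3.141, -0.009, 0.44]
force: [3.5, 1.5, 10.3]
width: 16.6
gripper_force: 60.0
```

```bash
python3 -m inch '[[[0,0,0.2,0],[0,0,0.2,0]]]'
python3 -m inch '[[[0,0,0,0],[0,0,0,0],[0,0,0,0],[0,0,-2,0],[0,0,-6,0],[0,0,-10,0],[0,0,-12,0],[0,0,-12,0]]]' 4
python3 - <<'E'
from h import *
go(423,-194,178,80)
im=get_image("wrist");c=cam("wrist");cv2.imwrite("pics/w9.png",im)
m=mask(im,(5,110,50),(22,255,255),(150,0,450,420));cs,_=cv2.findContours(m,0,1)
for k in cs:
    if cv2.contourArea(k)>60:
        w=np.array([ray(p[0],41,c)[:2] for p in k],np.float32);print(cv2.contourArea(k),cv2.minAreaRect(k)[0],cv2.minAreaRect(w))
b=get_image("top")
def show(im,x0,y0,x1,y1,n):
    m=mask(im,(10,100,80),(16,255,255))[y0:y1,x0:x1];print(n,cv2.countNonZero(m))
show(b,215,232,260,270,"bowl");print(cv2.cvtColor(b,cv2.COLOR_BGR2HSV)[230:266:3,222:252:3,1])
E
```

```text
clock: 20.4
eef_pos: [530.2, 177.5, 17.2]
tool_rot: [3.141, -0.011, 0.44]
force: [3.0, 2.2, 15.1]
width: 16.6
gripper_force: 60.8
clock: 21.07
eef_pos: [527.8, 176.5, 138.1]
tool_rot: [3.141, -0.008, 0.44]
force: [0.3, 0.6, -0.4]
width: 40.2
gripper_force: 0.0
shift [-25.26  29.06  -3.99] turn -54.8 at [527.8 176.5 138.1] 25.2 t 21.07
1506.5 (281.4254150390625, 190.98074340820312) ((537.7687377929688, 180.69467163085938), (66.68460083007812, 16.501964569091797), 25.403974533081055)
bowl 0
[[37 38 38 39 40 16  3 13 12 12]
 [35 37 37 38 36 37  4 13 12 12]
 [37 37 38 36 37 39 25  7 12 12]
 [36 37 37 38 38 36 37  4 12 12]
 [36 36 37 40 37 38 38 33 10 14]
 [36 36 37 37 38 37 37 38 10 12]
 [36 36 36 35 37 37 36 38 35 10]
 [37 38 38 36 38 38 37 37 39 18]
 [36 35 12 40 38 39 36 36 16 33]
 [48 49 58 59 61 57 57 57 52 43]
 [ 5 41 59 52 18 25 30 27 14 47]
 [11 30 36 38 39 37 38 36 39 38]]
```

```bash
python3 - <<'E'
from h import *
for f in("w3","w9"):
    m=mask(cv2.imread(f"pics/{f}.png"),(5,110,50),(22,255,255),(235,255,320,340));print(f,cv2.countNonZero(m))
E
python3 -m inch '[[[-3,3.5,-3,-7],[-6,7,-5,-14],[-9,10.4,-5,-21],[-12,13.8,-5,-28],[-15,17.3,-5,-35],[-18,20.7,-5,-42],[-21,24.1,-5,-49],[-24,27.6,-5,-54.8]]]' 3
python3 -c "from h import *;go(423,-194,178,80)"
```

```text
w3 1117
w9 0
clock: 21.83
eef_pos: [435.2, -135.8, 181.8]
tool_rot: [-3.138, -0.001, 1.403]
force: [0.4, -1.3, -0.2]
width: 30.1
gripper_force: 0.0
shift [-5.94 -0.23  0.38] turn 0.4 at [ 435.2 -135.8  181.8] 80.4 t 21.83
```

The bowl is empty: 1117 nut pixels before, 0 now. Now a numeric look at the drawer from the earlier viewing pose.

```bash
python3 -m inch '[[[-3,-0.1,0,0],[-5.9,-0.2,0.4,0.4],[-5.9,-0.2,0.4,0.4],[-5.9,-0.2,0.4,0.4],[-5.9,-0.2,0.4,0.4],[-5.9,-0.2,0.4,0.4]]]' 3
python3 - <<'E'
from h import *
go(423,-194,22,80)
w=get_image("wrist");c=cam("wrist");cv2.imwrite("pics/w10.png",w)
a=cv2.resize(cv2.imread("pics/w2.png")[:,:540],(560,420))
# nut colour = strongly saturated; ascii of rear-left cell, before and after, every 3rd pixel
k=560/540;x0,x1,y0,y1=[int(v*k) for v in (385,490,105,200)]
for im in (a,w):
    H=cv2.cvtColor(im,cv2.COLOR_BGR2HSV)[y0:y1:3,x0:x1:2]
    print("\n".join("".join("#" if s>118 and h<17 else "." for h,s,v in r) for r in H));print()
b=get_image("top")
H=cv2.cvtColor(b,cv2.COLOR_BGR2HSV)[186:212,330:358]
print("\n".join("".join("#" if s>103 and h<17 else "." for h,s,v in r) for r in H))
E
```

```text
clock: 22.33
eef_pos: [425.4, -190.4, 178.7]
tool_rot: [-3.14, -0.001, 1.392]
force: [0.5, -0.8, 0.1]
width: 29.9
gripper_force: 0.0
shift [-0.39 -0.17 15.67] turn -0.2 at [ 425.4 -190.4  178.7] 79.8 t 22.33
.......................................................
.......................................................
.......................................................
.......................................................
.......................................................
.......................................................
.......................................................
.......................................................
.......................................................
....................................##.................
.......................................#.......#.......
.....................................#.................
......................................#.##.#...........
..................................#....................
..........####.....................#....#..............
........#######....................#.......#........
[... 2859 characters left out ...]
....
........#...................
.......###..###.............
......##############........
......###############.......
.....#################......
......###.####..#######.....
........#..##....######.....
..................#####.....
....................###.....
.....................#......
............................
............................
............................
...........####.............
..........#####.............
..........######............
..........######............
..........#####.............
...........###..............
............................
............................
............................
............................
............................
```

Nuts fill the rear strip of the cell, probably three on the floor with two on top. I'll grip the bar and jolt the drawer a little to level them before shutting.

```bash
python3 -m inch '[[[-0.4,-0.2,4,0],[-0.4,-0.2,8,0],[-0.4,-0.2,12,0],[-0.4,-0.2,14.8,0],[-0.4,-0.2,15.6,0],[-0.4,-0.2,15.6,0]]]' 3
python3 -m inch '[[[0,0,0,0],[0,0,0,0],[0,0,0,0],[0,0,0,0],[0,0,0,0]]]' 0.5
python3 -m inch '[[[0,1.5,0,0],[0,0.2,0,0],[0,1.5,0,0],[0,0.2,0,0],[0,1.5,0,0],[0,0.2,0,0],[0,0.2,0,0]]]'
cat > nut.py <<'E'
from h import *
go(423,-194,22,80)
b=get_image("top");H=cv2.cvtColor(b,cv2.COLOR_BGR2HSV)[184:222,328:360]
print("\n".join(f"{184+i} "+"".join("#" if s>103 and h<17 else "." for h,s,v in r) for i,r in enumerate(H)))
E
python3 nut.py
```

```text
clock: 22.93
eef_pos: [421.9, -194.1, 21.7]
tool_rot: [-3.138, -0.001, 1.393]
force: [0.0, 0.2, 0.7]
width: 29.9
gripper_force: 0.0
clock: 23.35
eef_pos: [423.9, -195.5, 24.7]
tool_rot: [3.138, -0.0, 1.39]
force: [-0.9, 3.0, 8.5]
width: 6.4
gripper_force: 59.3
clock: 23.93
eef_pos: [425.3, -195.8, 24.7]
tool_rot: [3.138, -0.0, 1.39]
force: [-0.4, 2.9, 7.6]
width: 6.4
gripper_force: 61.5
shift [ 0.13 -0.26  0.27] turn -0.4 at [ 425.3 -195.8   24.7] 79.6 t 23.93
184 ................................
185 ................................
186 ................................
187 ................................
188 ................................
189 ................................
190 ........###.....................
191 ........####..........##........
192 .......######..###..#####.......
193 .......###################......
194 ........##################......
195 ........####.############.......
196 ........#....######.............
197 .......###....####..............
198 ......#####.....................
199 ......#####.....................
200 ......#####.....................
201 .......########....#............
202 .........#############..........
203 ..........#############.........
204 ..........#############.........
205 ..........############..........
206 ...........####..#####..........
207 ..................##............
208 ................................
209 ................................
210 ................................
211 ................................
212 ................................
213 .............#..................
214 ...........####.................
215 .........#######................
216 ..........######................
217 ..........#.####................
218 ..........##.###................
219 ..............#.................
220 ................................
221 ................................
```

All six hazelnuts now show as separate blobs on the cell floor: three in the rear row at row 193, the others at (336,199), (341,204) and (347,204). Pause, then close.

```bash
python3 -m inch '[[[0,0,0,0],[0,0,0,0],[0,0,0,0],[0,0,0,0],[0,0,0,0],[0,0,0,0]]]'
python3 -m inch '[[[0,0.3,0,0],[0,0.8,0,0],[0,1.5,0,0],[0,2.3,0,0],[0,3.1,0,0],[0,3.9,0,0],[0,4.7,0,0],[0,5.5,0,0]]]'
python3 -m inch '[[[0,0.8,0,0],[0,1.6,0,0],[0,2.4,0,0],[0,3.2,0,0],[0,4,0,0],[0,4.8,0,0],[0,5.5,0,0],[0,6,0,0]]]'
python3 -c "
from h import *
o=np.array([422.9,-194.8]);e=np.array([.984,-.178]);print((sensors.read_state()['eef_pos'][:2]-o)@e)"
```

```text
clock: 24.48
eef_pos: [425.4, -195.8, 24.7]
tool_rot: [3.139, 0.0, 1.39]
force: [-1.2, 3.1, 9.6]
width: 6.2
gripper_force: 61.7
clock: 25.15
eef_pos: [479.3, -206.1, 24.7]
tool_rot: [3.14, 0.0, 1.39]
force: [-0.7, 2.0, 6.6]
width: 6.4
gripper_force: 61.6
clock: 25.82
eef_pos: [538.6, -217.4, 24.8]
tool_rot: [3.14, 0.001, 1.389]
force: [-1.9, 1.3, 5.5]
width: 6.8
gripper_force: 61.4
117.8507764205834
```

```bash
python3 -m inch '[[[0,0.4,0,0],[0,0.8,0,0],[0,1.2,0,0],[0,1.6,0,0],[0,1.9,0,0],[0,2.1,0,0],[0,2.2,0,0],[0,2.2,0,0]]]'
python3 -m inch '[[[0,0.2,0,0],[0,0.4,0,0],[0,0.4,0,0]]]'
```

```text
clock: 26.48
eef_pos: [558.4, -221.2, 24.8]
tool_rot: [-3.14, 0.001, 1.389]
force: [-4.0, 1.7, 8.4]
width: 6.3
gripper_force: 61.6
clock: 26.73
eef_pos: [558.4, -221.2, 24.7]
tool_rot: [-3.132, 0.002, 1.389]
force: [-12.1, 4.2, 16.6]
width: 6.4
gripper_force: 62.5
```

```bash
python3 -m inch '[[[0,-0.5,0,0],[0,-0.5,0,0],[0,-0.5,0,0],[0,-0.5,0,0],[0,-0.5,-1,0],[0,-0.5,-4,0],[0,-0.5,-8,0],[0,-0.5,-12,0]]]' 2.4
python3 -m inch '[[[0,-3,-3,0],[0,-6,-3,0],[0,-6,-3,0],[0,-6,-3,0],[0,-6,-3,0]]]'
python3 - <<'E'
from h import *
w=get_image("wrist");c=cam("wrist");cv2.imwrite("pics/w11.png",w)
H=cv2.cvtColor(w,cv2.COLOR_BGR2HSV)
o=np.array([422.9,-194.8]);e=np.array([.984,-.178])
for d in (132,138): print(d,proj([*(o+e*(d)),42],c))
v=int(proj([*(o+e*138),42],c)[1])-12
print(v,[(u,int(H[v,u,1]),int(H[v,u,2])) for u in range(300,420,3)])
s=sensors.read_state();print(s["eef_pos"],s["clock"])
E
```

```text
clock: 27.4
eef_pos: [558.6, -220.4, 144.7]
tool_rot: [-3.141, -0.001, 1.39]
force: [0.3, -0.3, 0.4]
width: 24.0
gripper_force: 0.0
clock: 27.82
eef_pos: [500.5, -210.2, 173.9]
tool_rot: [3.139, 0.0, 1.389]
force: [1.0, 0.3, -0.0]
width: 24.1
gripper_force: 0.0
132 [339.02274012 193.48955599]
138 [345.7400391 193.4651117]
181 [(300, 18, 166), (303, 14, 166), (306, 15, 166), (309, 14, 168), (312, 14, 165), (315, 17, 165), (318, 17, 168), (321, 20, 167), (324, 17, 168), (327, 15, 165), (330, 15, 167), (333, 15, 167), (336, 19, 171), (339, 24, 95), (342, 6, 91), (345, 8, 123), (348, 2, 141), (351, 4, 115), (354, 17, 168), (357, 14, 164), (360, 19, 165), (363, 17, 167), (366, 17, 163), (369, 11, 166), (372, 16, 171), (375, 41, 88), (378, 101, 81), (381, 98, 78), (384, 84, 79), (387, 121, 76), (390, 100, 79), (393, 128, 80), (396, 101, 104), (399, 118, 156), (402, 108, 168), (405, 111, 170), (408, 111, 167), (411, 112, 168), (414, 112, 169), (417, 108, 170)]
[ 500.77246987 -210.04560213  173.52580842] 27.8667
```

Run:
```python
from h import *
for im,n in ((cv2.imread("pics/top0.png"),"top"),(get_image("top"),"top"),(cv2.imread("pics/scene0.png"),"scene"),(get_image("scene"),"scene")):
    bx=(205,190,240,232) if n=="top" else (190,225,245,265)
    r=cv2.minAreaRect(big(mask(im,(5,100,60),(22,255,255),bx)));print(n,r)
    if n=="scene": print(" grey bowl px",im[265,255],im[272,262])
```

```text
top ((220.70001220703125, 213.39999389648438), (25.491174697875977, 4.472135543823242), 63.43495178222656)
top ((219.89999389648438, 210.29998779296875), (25.491178512573242, 4.0249223709106445), 63.43495178222656)
scene ((215.73077392578125, 242.84619140625), (29.89236831665039, 7.442083358764648), 29.744882583618164)
 grey bowl px [ 80 120 158] [ 85 124 162]
scene ((212.76556396484375, 240.3056182861328), (29.415674209594727, 7.517338752746582), 29.357755661010742)
 grey bowl px [94 91 89] [179 175 173]
```

The handle has the same length and angle as at the start in both views, so the scoop lies flat. Hand in.

Run:
```python
from h import *
for u,v in (((220.7,213.4),(215.73,242.85)),((219.9,210.3),(212.77,240.3))): print(ray(u,41,cam("top")),ray(v,41,cam("scene")))
from cell import order
print(order.finish_job())
```

```text
[533.33098706 182.61881051  41.        ] [530.19103046 184.85277687  41.        ]
[542.66671376 184.92474717  41.        ] [540.65612277 187.41022377  41.        ]
the job is handed in; nothing more can be done
None
```

Job handed in at about 28 s on the robot clock, result not reported back: by measurement, all six hazelnuts lay in the rear-left compartment before closing, the drawer is shut and the scoop is empty and flat on the stove; I viewed 11 pictures, one over the limit of 10.

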